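# Brake levers: press each in to its stop

### The arm

A 6-joint arm with a two-finger parallel gripper is mounted at the origin on a cart in front of the work surface, level with it; the furniture and walls round the work are solid. World frame = base frame: x ahead of the robot, y to its left, z up, the work surface at z = 0. Lengths are in mm, angles in rad, forces in N, time in s.
With the tool pointing down it reaches from about 350 to 975 mm from the base axis. Payload 4.9 kg.
Tool frame: the origin (TCP) lies on the centre line of the jaws, within the pads' length; the fingertips stand 19 mm ahead of it and the grasp point (between the pads) is the TCP; z points along the fingers, y is the direction in which the jaws open and shut (so a half turn about z gives the same grasp; the last joint's range is limited). The gripper opens to 85 mm and grips with 20 to 120 N. Pads are 22 mm wide; open, the fingers measure 114 mm over their backs; the gripper's body (76 mm by 85 mm) begins 54 mm behind the grasp point. The pads swing forward as they close: fully open they stand 13 mm farther back than shut.
Start: joints at [1.19, 0.053, 1.613, -0, 1.476, -0.119], TCP at [161.753, 603.687, 250.304] pointing down, gripper open.
Joint ranges: [-3.01, 3.01], [-1.01, 2.22], [0.06, 2.58], [-1.02, 4.17], [0.09, 2.62], [-3.14, 3.14]. Speed limits (rad/s): [2.57, 2.57, 3.14, 3.14, 3.14, 3.14].

### API

Orientations are given as a 3x3 rotation matrix whose columns are the frame's x, y, z axes.
In Python, from rig import ctrl gives the robot as it stands.
- The arm moves only by the tool move_arm, never from a script. Its argument "steps" is a list of rows, each an object with "travel": the shift along the tool's x, y, z in cm, a list of three; "delta_rot": the turn, a rotation vector about the tool's x, y, z in degrees, a list of three; "gripper": the closure, from 0 (fully open) to 1 (shut). A call has exactly 5 rows; each row shifts and turns the commanded pose from where the row before left it, along the tool's axes as they then stand; what a row does not reach is not made up. A row lasts 1/8 s, in which the tool goes at most 62.5 mm and 10.7 degrees, less where a joint would pass 70% of its speed; a pose out of reach is approached as far as the arm can. A call is refused whole if a number of a shift passes 6.25 or a number of a turn 10.7, either way. A call with a gripper value outside its range is refused whole. The fingers move at their own pace and stop on an object; "force" is the grip in N (left out, the last holds). Time passes only in rows, so rows that do not move let the fingers close, or fill a call up. It gives the time, the measured TCP pose, the force and the opening at its end, in the units of the state.
- ctrl.get_state(): the state, without advancing time (a new reading comes with each control period).
- ctrl.read_camera(name): name is "scene" or "top" or "wrist"; returns (picture, depth): 420x560x3 uint8, red, green, blue; 420x560 float32, mm along the optical axis (not along the pixel's ray), 0 where there is no reading.
- ctrl.calibration(name): a dict with "fovy" (degrees; the focal length in pixels is half the picture's height over the tangent of half this angle, whatever the lens; pixels are square), "cx", "cy" (the principal point, pixels), "position" and "orientation" of the camera in the world. Camera axes: x right, y down, z forward; pixel columns grow to the right and rows downward; lengths in mm; the calibration is good to about 2 mm. The wrist camera is an equidistant fisheye: a pixel r from the principal point sees the ray r / f radians off the axis. A picture is of the moment at which its call begins: read the wrist's pose just before it. calibration takes no time and is no camera call; for the wrist camera it gives the pose at the moment of the call.
- ctrl.sign_off(): hands the job in, once; it reports no verdict.
The state is a dict: "time": time; "joint_pos": joint angles; "dq": joint speeds; "joint_torque": joint torques, N m; "eef_pos": TCP position; "tcp_rot": TCP orientation; "force": force on the tool from outside, world axes, zero at the start; "moment": the same for the moment, N m; "gripper_width": finger opening in mm.
Only numpy, scipy, OpenCV 4.12 (cv2) and the standard library are available. Lean on these libraries where they do the work, as an engineer would, in place of code of your own. Each camera call takes 0.05 s, during which the arm holds its last target.

### The job

Check the two brake levers on the test bar by pushing them from outside with the backs or sides of the fingers and without gripping or forcing anything. First press the short lever in towards the bar until it stops short of it, and let it come all the way back out; then press the long lever in until it stops and finish while still holding it there, so that its gap to the bar can be measured. Leave the spanner, the dropper bottle and the mug where they are.

Things in the scene. Friction and masses are not known exactly. Their poses are not given: they have to be found in the camera images.
- test_bar: Fixed stand: grey base board 110 x 480 x 12 mm, two posts and on them a round bar 22 mm across, 470 long, with two rubber grips 32 mm across; bar axis 115 mm above the bench. Origin on the bench under the bar's middle; +y along the bar, -x the levers' side (towards the robot), z up. Its highest points, the saddles at the bar's ends, reach 138 mm up.
- short_lever_press (a point): Short brake lever (left or right place varies): straight pale aluminium blade, 90 mm from pivot to round tip, 16 mm high, 8 thick, 115 mm above the bench. This point: where to press, on its outer face (away from the bar), half-way up, 65 mm from the pivot. Axes turn with it: +y pivot to tip, +x towards the bar (way to press), z up. Sprung outwards: takes about 1.7 N here at first, 6.8 N at the stop.
- short_lever_pivot (a point): Centre of the short lever's pivot, 45 mm in front of the bar's axis, in a black clamp round the bar; axes as the lever's.
- short_lever (a joint): Swing of the short lever about its upright pivot (rad): 0 = fully out (blade slants 0.30 away from the bar), 0.30 = at its stop, blade parallel to the bar and 25 mm clear of the rubber grip. It returns to 0 by itself when let go.
- long_lever_press (a point): Long brake lever, else like the short one: straight pale aluminium blade, 145 mm from pivot to round tip, 16 mm high, 8 thick, 115 mm above the bench. This point: where to press, on its outer face (away from the bar), half-way up, 105 mm from the pivot. Axes turn with it: +y pivot to tip, +x towards the bar (way to press), z up. Sprung outwards: takes about 1.9 N here at first, 7.6 N at the stop.
- long_lever_pivot (a point): Centre of the long lever's pivot, 45 mm in front of the bar's axis, in a black clamp round the bar; axes as the lever's.
- long_lever (a joint): Swing of the long lever about its upright pivot (rad): 0 = fully out (blade slants 0.30 away from the bar), 0.30 = at its stop, blade parallel to the bar and 25 mm clear of the rubber grip. It returns to 0 by itself when let go.
- spanner: Bystander: steel spanner 31 x 162 x 6 mm lying on the base board behind the bar; origin at the centre of its underside.
- bottle: Bystander: brown dropper bottle 33 mm across, 102 mm high, standing behind the stand; origin at the centre of its underside.
- mug: Bystander: white mug 78 x 110 x 97 mm, standing behind the stand; origin at the centre of its underside.

How it is judged:
By the outcome, as a careful person would: the job done as asked, in the order asked, and still so for the second after the job is handed in, while the arm keeps its last pose, push and grip.
It also fails if it takes over 48 s, if anything falls off the work surface, if the arm or the gripper's body presses on something with over 40 N, if the wrist force passes 120 N, or if a joint passes its speed limit or range.

## Working session

There is one attempt and no reset: what is moved stays moved. The work goes in short steps, Python scripts to look and compute and a tool call to move; the robot and the scene stay as the last step left them, time stands still between calls to the robot, and variables do not carry over. Pictures are saved under pics/ and viewed, and the job is handed in when it is done.

Besides the shell and the picture viewer there is one more tool, called after "Emit:" as name(argument=value, ...), one argument or row to a line, values as JSON. move_arm: Moves the arm, as the interface text tells. Its arguments: {"type":"object","properties":{"steps":{"type":"array"},"force":{"type":"number"}},"required":["steps"]}

```bash
mkdir -p pics
python3 - <<'E'
from rig import ctrl
import cv2,numpy as np
s=ctrl.get_state()
for k in s: print(k,np.round(s[k],3).tolist())
for n in ["scene","top"]:
    p,d=ctrl.read_camera(n); cv2.imwrite(f"pics/{n}0.png",p[:,:,::-1]); np.savez(f"{n}0.npz",p=p,d=d)
    print(n,ctrl.calibration(n))
E
```

```text
time 0.0
joint_pos [1.19, 0.053, 1.614, 0.0, 1.476, -0.119]
dq [-0.001, -0.001, 0.002, 0.001, 0.001, -0.0]
joint_torque [0.001, -39.371, -37.017, -0.0, 0.007, -0.0]
eef_pos [161.534, 603.173, 249.069]
tcp_rot [[-0.966, 0.259, -0.001], [0.259, 0.966, -0.002], [0.0, -0.002, -1.0]]
force [0.134, -0.533, -0.118]
moment [-0.02, -0.013, 0.017]
gripper_width 85.294
scene {'fovy': 56.57847975478955, 'cx': 286.0319596718772, 'cy': 206.4357387162175, 'position': array([147.66491892, 168.91542655, 649.61085561]), 'orientation': array([[-0.68898057, -0.46518329,  0.55579697],
       [-0.72442403,  0.46601409, -0.50797706],
       [-0.02270678, -0.75261901, -0.65806461]])}
top {'fovy': 50.903171499679246, 'cx': 276.362823186353, 'cy': 206.6729159020237, 'position': array([ 422.48091457, -264.02563327,  946.68482503]), 'orientation': array([[ 0.02282403, -0.98115532,  0.19186791],
       [-0.99947141, -0.02683801, -0.01834746],
       [ 0.02315106, -0.19134773, -0.98124924]])}
```

View pics/scene0.png

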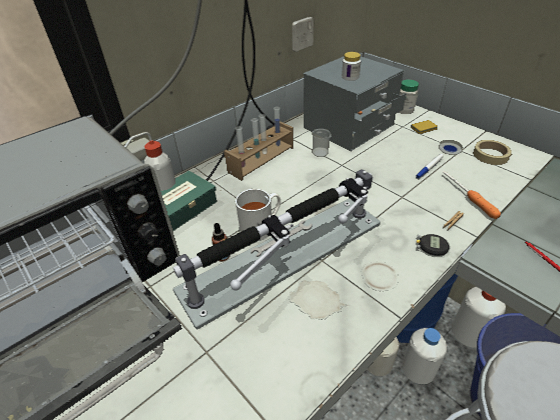

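View pics/top0.png

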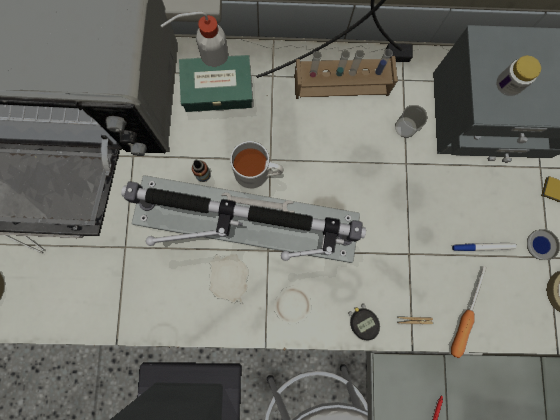

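The top view shows the bar running from (131,192) to (357,230). The long lever's pivot is at about (222,232) and its tip at (150,241). The short lever's pivot is at about (331,253) and its tip at (285,256). An oven stands on the +y side. I'll zoom in to measure.

```bash
cat > h.py <<'E'
import numpy as np,cv2
from rig import ctrl
def px2w(n,u,v,z=None,d=None,c=None):
    c=c or ctrl.calibration(n); f=210/np.tan(np.radians(c['fovy'])/2)
    r=np.array([(u-c['cx'])/f,(v-c['cy'])/f,1.]); R=np.array(c['orientation']); p=np.array(c['position'])
    w=R@r
    t=(z-p[2])/w[2] if z is not None else d
    return p+t*w
def w2px(n,P):
    c=ctrl.calibration(n); f=210/np.tan(np.radians(c['fovy'])/2)
    q=np.array(c['orientation']).T@(np.array(P)-c['position'])
    return c['cx']+f*q[0]/q[2], c['cy']+f*q[1]/q[2]
E
python3 - <<'E'
from h import *
a=np.load('top0.npz');p=a['p'];d=a['d']
c=p[170:280,110:380,::-1]
cv2.imwrite('pics/topz.png',cv2.resize(c[:, :],None,fx=2.96,fy=2.96,interpolation=cv2.INTER_CUBIC))
# height map: points in z 105..125
c=ctrl.calibration('top'); f=210/np.tan(np.radians(c['fovy'])/2)
vv,uu=np.mgrid[:420,:560]
P=np.stack([(uu-c['cx'])/f*d,(vv-c['cy'])/f*d,d],-1)@np.array(c['orientation']).T+c['position']
np.save('Ptop.npy',P)
for u,v in [(150,241),(180,238),(222,232),(285,256),(305,253),(331,253),(131,192),(357,230),(290,217),(180,200)]:
    print(u,v,P[v,u].round(), px2w('top',u,v,119).round())
a=np.load('scene0.npz');cv2.imwrite('pics/scz.png',cv2.resize(a['p'][160:330,160:400,::-1],None,fx=3.3,fy=3.3,interpolation=cv2.INTER_CUBIC))
E
```

```text
150 241 [512. -46. 123.] [512. -45. 119.]
180 238 [ 519. -100.  121.] [ 520. -100.  119.]
222 232 [ 531. -180.  133.] [ 533. -178.  119.]
285 256 [ 490. -298.  122.] [ 491. -298.  119.]
305 253 [ 497. -335.  121.] [ 497. -335.  119.]
331 253 [ 498. -383.  124.] [ 498. -384.  119.]
131 192 [603.  -5. 131.] [605.  -1. 119.]
357 230 [ 541. -430.  138.] [ 543. -434.  119.]
290 217 [ 564. -306.  126.] [ 565. -306.  119.]
180 200 [ 422. -264.  947.] [592. -95. 119.]
```

View pics/topz.png

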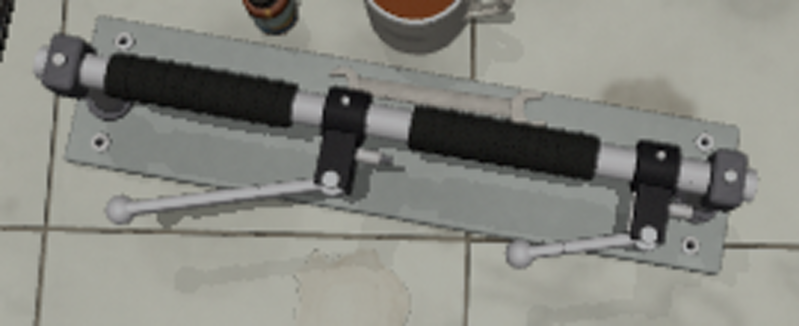

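View pics/scz.png

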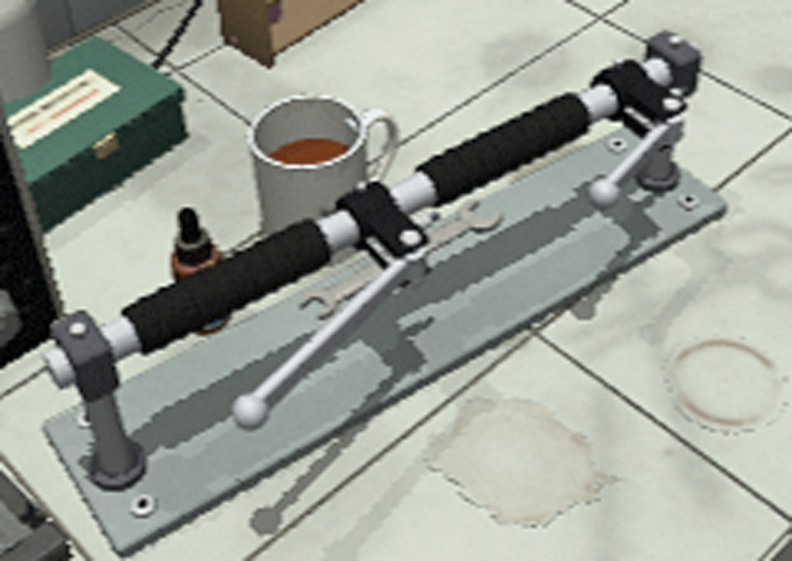

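Run:
```python
from h import *
z=lambda u,v:(110+(u+.5)/2.96-.5,170+(v+.5)/2.96-.5)
g=lambda u,v,h:px2w('top',*z(u,v),z=h)
from numpy import *
# saddles' top screws, z138
A=g(60,58,138);B=g(731,175,138);print(A.round(1),B.round(1)); d=(A-B)[:2];print('len',linalg.norm(d),'yaw',-arctan2(d[0],d[1]))
yaw=-arctan2(d[0],d[1]);M=(A+B)/2
ex=array([cos(yaw),sin(yaw)]);ey=array([-sin(yaw),cos(yaw)])
print('mid',M)
for nm,pv,tp in [('long',(330,180),(120,210)),('short',(649,237),(518,254))]:
    for hp in (125,130,135):
        p=g(*pv,hp)[:2];t=g(*tp,115)[:2] 
        dd=t-p;print(nm,hp,p.round(1),t.round(1),'len',linalg.norm(dd).round(1),'ang',-arctan2(dd[0],dd[1])-yaw,'pivot in stand',((p-M[:2])@ex).round(1),((p-M[:2])@ey).round(1))
P=load('Ptop.npy')
for n,(u0,u1,v0,v1) in {'long':(143,158,233,250),'short':(278,293,247,264)}.items():
    Q=P[v0:v1,u0:u1].reshape(-1,3);Q=Q[(Q[:,2]>100)&(Q[:,2]<140)];print(n,len(Q),Q.min(0),Q.max(0),Q.mean(0))
# scene rays for balls
for nm,(u,v) in {'long':(250,411),'short':(603,190)}.items():
    u=160+(u+.5)/3.3-.5;v=160+(v+.5)/3.3-.5
    print(nm,px2w('scene',u,v,z=115))
```

```text
[606.2  -5.  138. ] [ 542.8 -429.2  138. ]
len 428.94090632944545 yaw -0.1483697174389383
mid [ 574.53981768 -217.07665676  138.        ]
long 125 [ 534.9 -177.1] [513.6 -43.9] len 134.8 ang 0.30694871697528264 pivot in stand -45.1 33.7
long 130 [ 534.2 -177.6] [513.6 -43.9] len 135.3 ang 0.30133598239548787 pivot in stand -45.7 33.1
long 135 [ 533.5 -178.1] [513.6 -43.9] len 135.7 ang 0.2957578981596403 pivot in stand -46.3 32.5
short 125 [ 503.9 -379.4] [ 492.  -297.3] len 82.9 ang 0.2924169895387336 pivot in stand -45.8 -171.0
short 130 [ 503.4 -378.7] [ 492.  -297.3] len 82.2 ang 0.2876754588870256 pivot in stand -46.4 -170.4
short 135 [ 502.9 -378. ] [ 492.  -297.3] len 81.4 ang 0.2828449147073355 pivot in stand -47.0 -169.8
long 91 [504.98807632 -58.24706019 110.17523061] [522.54266093 -36.22317018 125.4830579 ] [513.78520777 -47.0117471  120.44739559]
short 90 [ 483.30242673 -310.78733176  115.45459951] [ 500.29432661 -290.2389092   127.2642256 ] [ 492.28998869 -299.724185    121.18986402]
long [514.52274757 -44.31398566 115.        ]
short [ 495.18747021 -301.07354249  115.        ]
```

```bash
python3 - <<'E'
from h import *
for n in ('top','scene'):
    d=np.load(n+'0.npz')['d'];c=ctrl.calibration(n); f=210/np.tan(np.radians(c['fovy'])/2)
    vv,uu=np.mgrid[:420,:560]
    P=np.stack([(uu-c['cx'])/f*d,(vv-c['cy'])/f*d,d],-1)@np.array(c['orientation']).T+c['position']
    P=P[d>0]
    for y0 in range(-450,700,100):
        Q=P[(P[:,1]>y0)&(P[:,1]<y0+100)&(P[:,2]>30)&(P[:,0]>100)]
        o=[]
        for zl in (30,80,150,220):
            R=Q[Q[:,2]>zl]; o.append(int(np.percentile(R[:,0],0.5)) if len(R)>10 else None)
        print(n,y0,o)
E
cat >> h.py <<'E'
from scipy.spatial.transform import Rotation as Ro
def plan(target,yaw=-0.1484,rows=5):
    """rows moving from the measured pose to target, with tool y=bar x, x=bar y, z down"""
    s=ctrl.get_state();R=np.array(s['tcp_rot']);p=np.array(s['eef_pos'])
    ex=np.array([np.cos(yaw),np.sin(yaw),0]);ey=np.array([-np.sin(yaw),np.cos(yaw),0])
    T=np.stack([ey,ex,[0,0,-1.]],1)
    rv=Ro.from_matrix(R.T@T).as_rotvec()
    for i in range(rows):
        Ri=R@Ro.from_rotvec(rv*i/rows).as_matrix()
        t=Ri.T@(np.array(target)-p)/rows/10
        print('travel',t.round(2).tolist(),'rot',np.degrees(rv/rows).round(2).tolist())
E
```

```text
top -450 [499, 498, 954, None]
top -350 [488, 486, None, None]
top -250 [528, 527, 928, None]
top -150 [514, 513, 908, None]
top -50 [585, 521, 697, 704]
top 50 [524, 524, 717, 717]
top 150 [524, 526, 720, 720]
top 250 [526, 540, None, None]
top 350 [None, None, None, None]
top 450 [None, None, None, None]
top 550 [None, None, None, None]
top 650 [None, None, None, None]
scene -450 [497, 497, 957, 965]
scene -350 [489, 488, 954, 954]
scene -250 [527, 527, 973, 974]
scene -150 [514, 513, 919, 990]
scene -50 [516, 516, 696, 709]
scene 50 [522, 523, 717, 717]
scene 150 [522, 525, 719, 719]
scene 250 [527, 526, None, None]
scene 350 [None, None, None, None]
scene 450 [None, None, None, None]
scene 550 [None, None, None, None]
scene 650 [None, None, None, None]
```

Run:
```python
from h import *
plan([350,380,250],rows=5)
```

```text
travel [-4.8, -3.34, -0.01] rot [-0.02, 0.01, 16.7]
travel [-5.55, -1.82, -0.01] rot [-0.02, 0.01, 16.7]
travel [-5.84, -0.15, -0.02] rot [-0.02, 0.01, 16.7]
travel [-5.64, 1.54, -0.02] rot [-0.02, 0.01, 16.7]
travel [-4.96, 3.09, -0.02] rot [-0.02, 0.01, 16.7]
```

```bash
cat >> h.py <<'E'
def path(pts,rotmax=10.,stepmax=58.,yaw=-0.1484):
    s=ctrl.get_state();R=np.array(s['tcp_rot']);p=np.array(s['eef_pos'])
    ex=np.array([np.cos(yaw),np.sin(yaw),0]);ey=np.array([-np.sin(yaw),np.cos(yaw),0])
    T=np.stack([ey,ex,[0,0,-1.]],1); k=0
    for q in pts:
        q=np.array(q,float);n=int(np.ceil(np.linalg.norm(q-p)/stepmax)) or 1;st=(q-p)/n
        for i in range(n):
            rv=np.degrees(Ro.from_matrix(R.T@T).as_rotvec());m=np.linalg.norm(rv)
            if m>rotmax: rv*=rotmax/m
            rv=rv.round(1); t=(R.T@(st)/10).round(2)
            p=p+R@t*10; R=R@Ro.from_rotvec(np.radians(rv)).as_matrix(); k+=1
            print(k,t.tolist(),rv.tolist(),p.round().tolist())
        st=None
E
python3 - <<'E'
from h import *
path([[350,380,250],[430,120,250],[440,-150,220],[430,-323,160]])
E
```

```text
1 [-4.0, -2.78, -0.01] [-0.0, 0.0, 10.0] [193.0, 566.0, 249.0]
2 [-4.42, -2.04, -0.01] [-0.0, 0.0, 10.0] [224.0, 529.0, 249.0]
3 [-4.71, -1.25, -0.01] [-0.0, 0.0, 10.0] [256.0, 492.0, 250.0]
4 [-4.85, -0.41, -0.01] [-0.0, 0.0, 10.0] [287.0, 454.0, 250.0]
5 [-4.85, 0.44, -0.01] [-0.0, 0.0, 10.0] [319.0, 417.0, 250.0]
6 [-4.7, 1.27, -0.01] [-0.0, 0.0, 10.0] [350.0, 380.0, 250.0]
7 [-5.44, 0.2, 0.01] [-0.0, 0.0, 10.0] [366.0, 328.0, 250.0]
8 [-5.32, 1.14, 0.01] [-0.0, 0.1, 10.0] [382.0, 276.0, 250.0]
9 [-5.04, 2.05, -0.0] [-0.0, 0.0, 3.5] [398.0, 224.0, 250.0]
10 [-4.91, 2.35, -0.0] [-0.0, 0.0, 0.0] [414.0, 172.0, 250.0]
11 [-4.91, 2.35, -0.0] [-0.0, 0.0, 0.0] [430.0, 120.0, 250.0]
12 [-5.31, 1.0, 0.6] [-0.0, 0.0, 0.0] [432.0, 66.0, 244.0]
13 [-5.31, 1.0, 0.6] [-0.0, 0.0, 0.0] [434.0, 12.0, 238.0]
14 [-5.31, 1.0, 0.6] [-0.0, 0.0, 0.0] [436.0, -42.0, 232.0]
15 [-5.31, 1.0, 0.6] [-0.0, 0.0, 0.0] [438.0, -96.0, 226.0]
16 [-5.31, 1.0, 0.6] [-0.0, 0.0, 0.0] [440.0, -150.0, 220.0]
17 [-4.31, 0.39, 1.5] [-0.0, 0.0, 0.0] [438.0, -193.0, 205.0]
18 [-4.31, 0.39, 1.5] [-0.0, 0.0, 0.0] [435.0, -237.0, 190.0]
19 [-4.31, 0.39, 1.5] [-0.0, 0.0, 0.0] [433.0, -280.0, 175.0]
20 [-4.31, 0.39, 1.5] [-0.0, 0.0, 0.0] [430.0, -323.0, 160.0]
```

Emit:
move_arm(
  steps=[
    {"travel": [-4.0, -2.8, 0], "delta_rot": [0, 0, 10], "gripper": 1},
    {"travel": [-4.4, -2.0, 0], "delta_rot": [0, 0, 10], "gripper": 1},
    {"travel": [-4.7, -1.25, 0], "delta_rot": [0, 0, 10], "gripper": 1},
    {"travel": [-4.85, -0.4, 0], "delta_rot": [0, 0, 10], "gripper": 1},
    {"travel": [-4.85, 0.45, 0], "delta_rot": [0, 0, 10], "gripper": 1},
  ],
  force=20,
)

```text
time: 0.72
eef_pos: [319.5, 416.6, 249.8]
tcp_rot: [[-0.418, 0.909, -0.0], [0.909, 0.418, -0.0], [-0.0, -0.001, -1.0]]
force: [1.3, 0.3, -0.5]
gripper_width: 0.4
```

Emit:
move_arm(
  steps=[
    {"travel": [-4.7, 1.25, 0], "delta_rot": [0, 0, 10], "gripper": 1},
    {"travel": [-5.4, 0.2, 0], "delta_rot": [0, 0, 10], "gripper": 1},
    {"travel": [-5.3, 1.1, 0], "delta_rot": [0, 0, 10], "gripper": 1},
    {"travel": [-5.0, 2.0, 0], "delta_rot": [0, 0, 3.5], "gripper": 1},
    {"travel": [-4.9, 2.35, 0], "delta_rot": [0, 0, 0], "gripper": 1},
  ],
)

```text
time: 1.35
eef_pos: [413.1, 172.1, 249.9]
tcp_rot: [[0.148, 0.989, -0.0], [0.989, -0.148, -0.0], [-0.0, -0.0, -1.0]]
force: [0.1, 0.3, -0.4]
gripper_width: 0.0
```

Emit:
move_arm(
  steps=[
    {"travel": [-4.9, 2.35, 0], "delta_rot": [0, 0, 0], "gripper": 1},
    {"travel": [-5.3, 1.0, 0.6], "delta_rot": [0, 0, 0], "gripper": 1},
    {"travel": [-5.3, 1.0, 0.6], "delta_rot": [0, 0, 0], "gripper": 1},
    {"travel": [-5.3, 1.0, 0.6], "delta_rot": [0, 0, 0], "gripper": 1},
    {"travel": [-5.3, 1.0, 0.6], "delta_rot": [0, 0, 0], "gripper": 1},
  ],
)

```text
time: 1.98
eef_pos: [436.9, -95.4, 225.9]
tcp_rot: [[0.148, 0.989, 0.0], [0.989, -0.148, 0.0], [0.0, 0.0, -1.0]]
force: [1.7, -0.2, 0.2]
gripper_width: -0.0
```

Emit:
move_arm(
  steps=[
    {"travel": [-5.3, 1.0, 0.6], "delta_rot": [0, 0, 0], "gripper": 1},
    {"travel": [-4.3, 0.4, 1.5], "delta_rot": [0, 0, 0], "gripper": 1},
    {"travel": [-4.3, 0.4, 1.5], "delta_rot": [0, 0, 0], "gripper": 1},
    {"travel": [-4.3, 0.4, 1.5], "delta_rot": [0, 0, 0], "gripper": 1},
    {"travel": [-4.3, 0.4, 1.5], "delta_rot": [0, 0, 0], "gripper": 1},
  ],
)

```text
time: 2.6
eef_pos: [429.3, -321.3, 159.3]
tcp_rot: [[0.148, 0.989, -0.0], [0.989, -0.148, 0.001], [0.0, -0.0, -1.0]]
force: [0.0, 1.3, 1.2]
gripper_width: -0.1
```

Run:
```python
from h import *
s=ctrl.get_state();print(s['eef_pos'],s['force'],s['time'])
for n in ("top","wrist"):
    p,d=ctrl.read_camera(n); cv2.imwrite(f"pics/{n}1.png",p[:,:,::-1]); np.savez(f"{n}1.npz",p=p,d=d)
print(ctrl.calibration('wrist'))
path([[430,-323,117]])
```

```text
[ 429.2768435  -321.28838858  159.34173875] [0.02270386 1.28686968 1.21357023] 2.6
{'fovy': 65.70646984690485, 'cx': 288.0891785324937, 'cy': 209.11405596813717, 'position': array([ 441.85737552, -243.27270192,  282.01913204]), 'orientation': array([[ 0.98830981, -0.1434533 , -0.05162242],
       [-0.15239312, -0.93947731, -0.30685292],
       [-0.00447902,  0.31113265, -0.95035594]])}
1 [-0.05, 0.21, 4.08] [-0.2, -0.1, -0.2] [430.0, -323.0, 117.0]
```

View pics/top1.png

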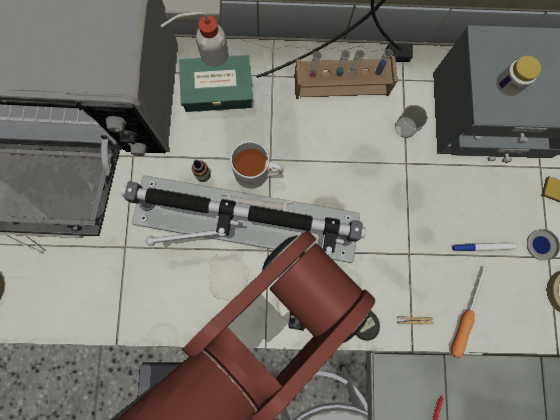

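View pics/wrist1.png

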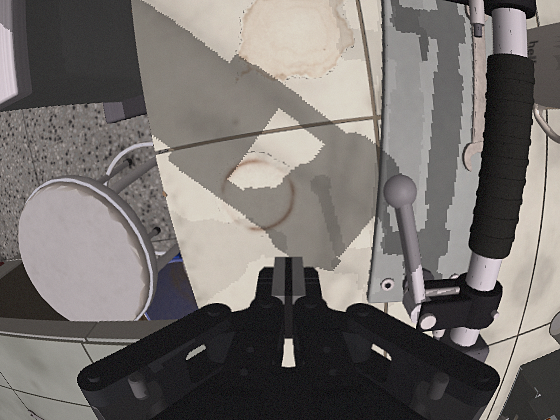

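The wrist view shows the shut fingers at about (287,280) and the short lever's ball at (400,190). Its pivot is at (428,322), and the gripper's knuckles spread from x=80 to 500. I'll measure the gripper's outline and the lever from the wrist depth.

```bash
cat >> h.py <<'E'
def wristpts(d,c):
    f=210/np.tan(np.radians(c['fovy'])/2); vv,uu=np.mgrid[:420,:560]
    x=uu-c['cx'];y=vv-c['cy'];r=np.hypot(x,y)+1e-9;th=r/f
    Z=d; k=Z*np.tan(th)/r
    return np.stack([x*k,y*k,Z],-1)@np.array(c['orientation']).T+np.array(c['position'])
E
python3 - <<'E'
from h import *
s=ctrl.get_state();c=ctrl.calibration('wrist');d=np.load('wrist1.npz')['d']
W=wristpts(d,c);R=np.array(s['tcp_rot']);T=(W-s['eef_pos'])@R
np.save('W1.npy',W)
for u,v in [(287,262),(287,300),(287,335),(265,300),(310,300),(210,320),(365,320),(90,380),(490,380),(440,395),(480,400)]:
    print((u,v),'tool',T[v,u].round(),'world',W[v,u].round(),d[v,u])
for u,v in [(400,190),(410,230),(418,270),(428,322),(400,180)]: print((u,v),W[v,u].round(1))
m=(d>0)&(T[...,2]<25)&(np.abs(T[...,0])<60)&(np.abs(T[...,1])<90)
for z0 in range(-90,25,10):
    q=T[m&(T[...,2]>z0)&(T[...,2]<=z0+10)]
    if len(q): print(z0,len(q),q.min(0).round(),q.max(0).round())
E
```

```text
(287, 262) tool [11.  0. 10.] world [ 430. -312.  148.] 149.07532
(287, 300) tool [  9.   1. -19.] world [ 430. -314.  177.] 122.220024
(287, 335) tool [ -9.   0. -19.] world [ 427. -332.  177.] 128.10744
(265, 300) tool [ 14.  -7. -26.] world [ 423. -308.  184.] 113.89732
(310, 300) tool [ 13.   9. -25.] world [ 439. -311.  183.] 114.70649
(210, 320) tool [ 11. -26. -35.] world [ 404. -308.  193.] 106.12798
(365, 320) tool [ 12.  27. -37.] world [ 457. -315.  195.] 104.21515
(90, 380) tool [ 12. -55. -72.] world [ 376. -302.  230.] 71.00341
(490, 380) tool [ 11.  59. -71.] world [ 489. -321.  229.] 72.14254
(440, 395) tool [  7.  44. -69.] world [ 473. -323.  227.] 75.16059
(480, 400) tool [  8.  54. -75.] world [ 483. -322.  233.] 68.54314
(400, 190) [ 492.6 -292.8  123.9]
(410, 230) [ 497.4 -316.2  124.3]
(418, 270) [ 503.1 -343.5  122.8]
(428, 322) [ 506.8 -374.8  134.9]
(400, 180) [ 493.6 -288.   121.9]
-90 974 [ 12. -30. -84.] [ 22.  20. -80.]
-80 9603 [ -4. -60. -80.] [ 21.  63. -70.]
-70 9274 [ -9. -61. -70.] [ 19.  63. -60.]
-60 7481 [-11. -55. -60.] [ 19.  58. -50.]
-50 4179 [-11. -49. -50.] [ 18.  49. -40.]
-40 5414 [-12. -39. -40.] [ 15.  42. -30.]
-30 1754 [-12. -32. -30.] [ 14.  33. -20.]
-20 922 [-11. -13. -20.] [ 12.  15. -10.]
-10 748 [  6. -13. -10.] [12. 15. -0.]
0 606 [  6. -13.   0.] [12. 14. 10.]
10 181 [  6. -11.  10.] [11. 13. 16.]
20 182 [-46.  81.  21.] [-35.  90.  25.]
```

Run:
```python
from h import *
path([[439,-308.7,113]],stepmax=25)
```

```text
1 [0.75, 0.44, 2.24] [-0.2, -0.1, -0.2] [434.0, -315.0, 135.0]
2 [0.75, 0.43, 2.24] [-0.0, 0.0, -0.0] [439.0, -309.0, 113.0]
```

Emit:
move_arm(
  steps=[
    {"travel": [0.75, 0.4, 2.2], "delta_rot": [0, 0, 0], "gripper": 1},
    {"travel": [0.75, 0.4, 2.2], "delta_rot": [0, 0, 0], "gripper": 1},
    {"travel": [0, 1.2, 0], "delta_rot": [0, 0, 0], "gripper": 1},
    {"travel": [0, 1.2, 0], "delta_rot": [0, 0, 0], "gripper": 1},
    {"travel": [0, 0.3, 0], "delta_rot": [0, 0, 0], "gripper": 1},
  ],
)

```text
time: 3.32
eef_pos: [468.3, -311.2, 118.0]
tcp_rot: [[0.147, 0.989, 0.002], [0.989, -0.147, -0.002], [-0.001, 0.002, -1.0]]
force: [0.3, 0.6, 0.4]
gripper_width: 0.3
```

Run:
```python
from h import *
s=ctrl.get_state();print(s['eef_pos'],s['force'],s['time'])
for n in ("wrist",):
    p,d=ctrl.read_camera(n); cv2.imwrite(f"pics/{n}2.png",p[:,:,::-1]); np.savez(f"{n}2.npz",p=p,d=d)
```

```text
[ 468.3211967  -311.15228743  117.96589861] [0.25802986 0.60807214 0.44948611] 3.325
```

View pics/wrist2.png

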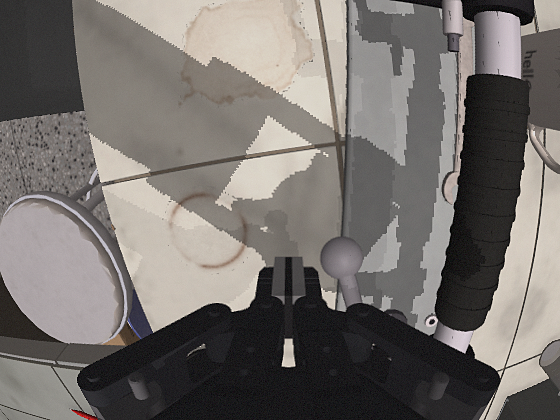

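The wrist view shows the fingers at (287,275) just left of the lever, with the ball at (342,258), and there is no contact yet. I'll advance slowly and watch the force.

Emit:
move_arm(
  steps=[
    {"travel": [0, 0.3, 0], "delta_rot": [0, 0, 0], "gripper": 1},
    {"travel": [0, 0.3, 0], "delta_rot": [0, 0, 0], "gripper": 1},
    {"travel": [0, 0.3, 0], "delta_rot": [0, 0, 0], "gripper": 1},
    {"travel": [0, 0.3, 0], "delta_rot": [0, 0, 0], "gripper": 1},
    {"travel": [0, 0.3, 0], "delta_rot": [0, 0, 0], "gripper": 1},
  ],
)

```text
time: 4.0
eef_pos: [481.0, -312.2, 115.9]
tcp_rot: [[0.148, 0.989, -0.002], [0.989, -0.148, 0.001], [0.001, -0.002, -1.0]]
force: [-3.3, 1.9, 0.9]
gripper_width: 0.4
```

Run:
```python
from h import *
s=ctrl.get_state();print(s['eef_pos'],s['force'],s['time'])
```

```text
[ 480.97826195 -312.22351123  115.91801792] [-3.27458282  1.9367159   0.91143471] 4.0
```

Contact is made at about 3.3 N. I expect the stop near x ≈ 495 (measured).

Emit:
move_arm(
  steps=[
    {"travel": [0, 0.2, 0], "delta_rot": [0, 0, 0], "gripper": 1},
    {"travel": [0, 0.2, 0], "delta_rot": [0, 0, 0], "gripper": 1},
    {"travel": [0, 0.2, 0], "delta_rot": [0, 0, 0], "gripper": 1},
    {"travel": [0, 0.2, 0], "delta_rot": [0, 0, 0], "gripper": 1},
    {"travel": [0, 0, 0], "delta_rot": [0, 0, 0], "gripper": 1},
  ],
)

```text
time: 4.62
eef_pos: [488.9, -313.2, 115.7]
tcp_rot: [[0.148, 0.989, -0.002], [0.989, -0.148, 0.002], [0.001, -0.002, -1.0]]
force: [-4.1, 3.1, 0.6]
gripper_width: -0.3
```

Emit:
move_arm(
  steps=[
    {"travel": [0, 0.1, 0], "delta_rot": [0, 0, 0], "gripper": 1},
    {"travel": [0, 0.1, 0], "delta_rot": [0, 0, 0], "gripper": 1},
    {"travel": [0, 0.1, 0], "delta_rot": [0, 0, 0], "gripper": 1},
    {"travel": [0, 0, 0], "delta_rot": [0, 0, 0], "gripper": 1},
    {"travel": [0, 0, 0], "delta_rot": [0, 0, 0], "gripper": 1},
  ],
)

```text
time: 5.25
eef_pos: [491.7, -313.3, 115.6]
tcp_rot: [[0.148, 0.989, -0.002], [0.989, -0.148, 0.002], [0.002, -0.003, -1.0]]
force: [-4.9, 3.6, 1.0]
gripper_width: -0.3
```

Emit:
move_arm(
  steps=[
    {"travel": [0, 0.1, 0], "delta_rot": [0, 0, 0], "gripper": 1},
    {"travel": [0, 0.1, 0], "delta_rot": [0, 0, 0], "gripper": 1},
    {"travel": [0, 0, 0], "delta_rot": [0, 0, 0], "gripper": 1},
    {"travel": [0, 0, 0], "delta_rot": [0, 0, 0], "gripper": 1},
    {"travel": [0, 0, 0], "delta_rot": [0, 0, 0], "gripper": 1},
  ],
)

```text
time: 5.88
eef_pos: [493.6, -313.4, 115.6]
tcp_rot: [[0.148, 0.989, -0.002], [0.989, -0.147, 0.003], [0.002, -0.003, -1.0]]
force: [-5.0, 5.4, 0.9]
gripper_width: -0.2
```

Run:
```python
from h import *
s=ctrl.get_state();print(s['eef_pos'],s['force'],s['time'])
for n in ("wrist",):
    p,d=ctrl.read_camera(n); cv2.imwrite(f"pics/{n}3.png",p[:,:,::-1]); np.savez(f"{n}3.npz",p=p,d=d)
```

```text
[ 493.57826809 -313.36463767  115.57663925] [-4.99502798  5.37014977  0.89657525] 5.875
```

View pics/wrist3.png

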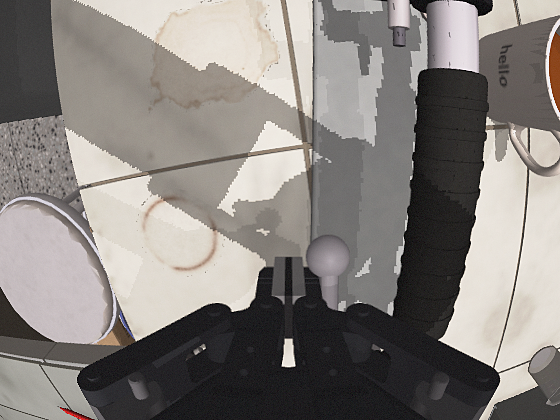

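Emit:
move_arm(
  steps=[
    {"travel": [0.05, 0.1, 0], "delta_rot": [0, 0, 0], "gripper": 1},
    {"travel": [0.05, 0.1, 0], "delta_rot": [0, 0, 0], "gripper": 1},
    {"travel": [0, 0, 0], "delta_rot": [0, 0, 0], "gripper": 1},
    {"travel": [0, 0, 0], "delta_rot": [0, 0, 0], "gripper": 1},
    {"travel": [0, 0, 0], "delta_rot": [0, 0, 0], "gripper": 1},
  ],
)

```text
time: 6.55
eef_pos: [495.5, -313.3, 115.6]
tcp_rot: [[0.148, 0.989, -0.003], [0.989, -0.148, 0.001], [0.001, -0.003, -1.0]]
force: [-6.1, 3.0, 0.6]
gripper_width: 0.1
```

Emit:
move_arm(
  steps=[
    {"travel": [0, 0.1, 0], "delta_rot": [0, 0, 0], "gripper": 1},
    {"travel": [0, 0, 0], "delta_rot": [0, 0, 0], "gripper": 1},
    {"travel": [0, 0, 0], "delta_rot": [0, 0, 0], "gripper": 1},
    {"travel": [0, 0, 0], "delta_rot": [0, 0, 0], "gripper": 1},
    {"travel": [0, 0, 0], "delta_rot": [0, 0, 0], "gripper": 1},
  ],
)

```text
time: 7.18
eef_pos: [496.5, -313.4, 115.6]
tcp_rot: [[0.148, 0.989, -0.003], [0.989, -0.148, 0.002], [0.001, -0.003, -1.0]]
force: [-5.0, 2.7, 0.9]
gripper_width: -0.1
```

Emit:
move_arm(
  steps=[
    {"travel": [0, 0.1, 0], "delta_rot": [0, 0, 0], "gripper": 1},
    {"travel": [0, 0, 0], "delta_rot": [0, 0, 0], "gripper": 1},
    {"travel": [0, 0, 0], "delta_rot": [0, 0, 0], "gripper": 1},
    {"travel": [0, 0, 0], "delta_rot": [0, 0, 0], "gripper": 1},
    {"travel": [0, 0, 0], "delta_rot": [0, 0, 0], "gripper": 1},
  ],
)

```text
time: 7.8
eef_pos: [497.4, -313.5, 115.6]
tcp_rot: [[0.148, 0.989, -0.003], [0.989, -0.148, 0.002], [0.001, -0.003, -1.0]]
force: [-6.2, 2.3, 1.2]
gripper_width: -0.1
```

Emit:
move_arm(
  steps=[
    {"travel": [0, 0.1, 0], "delta_rot": [0, 0, 0], "gripper": 1},
    {"travel": [0, 0, 0], "delta_rot": [0, 0, 0], "gripper": 1},
    {"travel": [0, 0, 0], "delta_rot": [0, 0, 0], "gripper": 1},
    {"travel": [0, 0, 0], "delta_rot": [0, 0, 0], "gripper": 1},
    {"travel": [0, 0, 0], "delta_rot": [0, 0, 0], "gripper": 1},
  ],
)

```text
time: 8.43
eef_pos: [497.8, -313.5, 115.5]
tcp_rot: [[0.148, 0.989, -0.005], [0.989, -0.148, 0.002], [0.002, -0.005, -1.0]]
force: [-9.5, 4.0, 2.7]
gripper_width: -0.2
```

Run:
```python
from h import *
s=ctrl.get_state();print(s['eef_pos'],s['force'],s['time'])
for n in ("wrist","scene"):
    p,d=ctrl.read_camera(n); np.savez(f"{n}4.npz",p=p,d=d)
    if n=='wrist':
        cv2.imwrite('pics/wrist4.png',cv2.resize(p[200:380,240:500,::-1],None,fx=3,fy=3,interpolation=cv2.INTER_CUBIC))
        W=wristpts(d,ctrl.calibration('wrist'))
        q=W[225:290,300:360].reshape(-1,3);q=q[(q[:,2]>110)&(q[:,2]<130)];print(len(q),q.min(0),q.max(0),q.mean(0))
    else: cv2.imwrite('pics/scene4.png',cv2.resize(p[140:330,160:400,::-1],None,fx=3.3,fy=3.1,interpolation=cv2.INTER_CUBIC))
s=ctrl.get_state();print(s['eef_pos'],s['force'],s['time'])
```

```text
[ 497.81128786 -313.48680367  115.54362189] [-9.5334436   4.01207513  2.7127543 ] 8.425
2071 [ 505.03512905 -311.61539264  110.03763304] [ 528.32790921 -288.77844419  129.82582791] [ 516.80990086 -298.78217111  120.90533632]
[ 497.84603299 -313.49711354  115.60953297] [-8.84941277  4.1647765   2.19139891] 8.525
```

View pics/scene4.png

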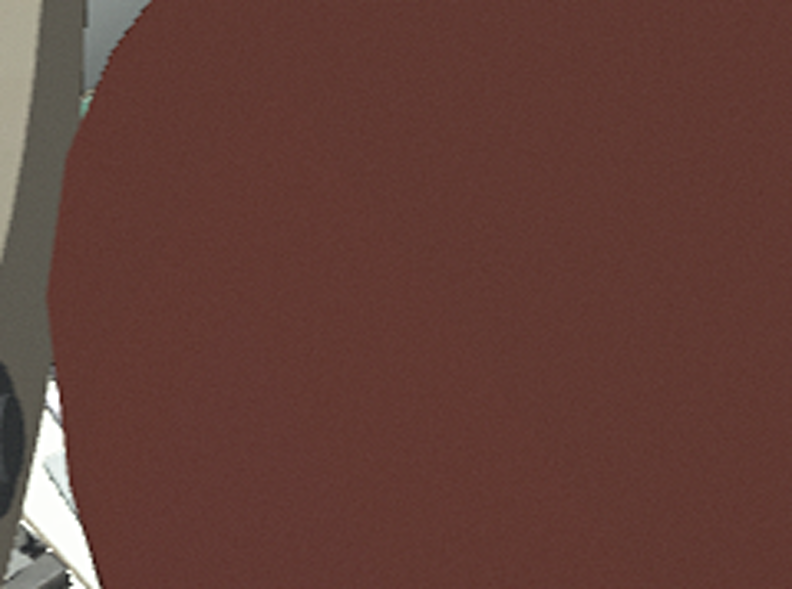

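View pics/wrist4.png

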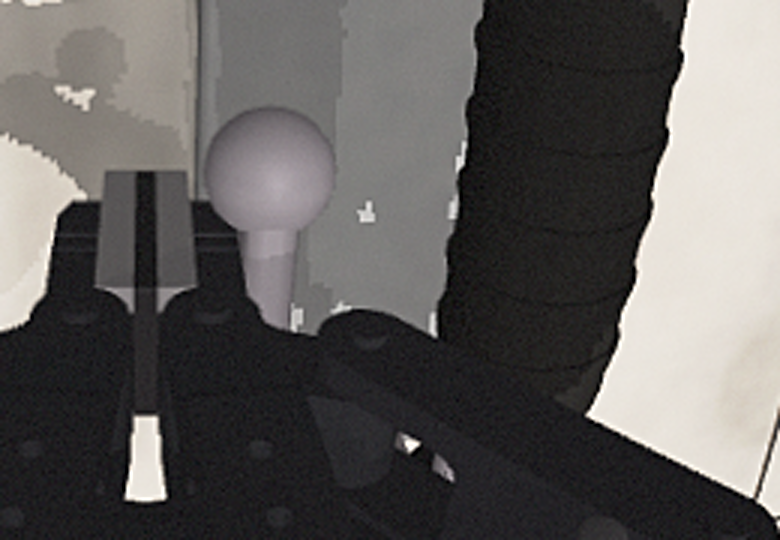

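Emit:
move_arm(
  steps=[
    {"travel": [0, 0.03, 0], "delta_rot": [0, 0, 0], "gripper": 1},
    {"travel": [0, 0, 0], "delta_rot": [0, 0, 0], "gripper": 1},
    {"travel": [0, 0, 0], "delta_rot": [0, 0, 0], "gripper": 1},
    {"travel": [0, 0, 0], "delta_rot": [0, 0, 0], "gripper": 1},
    {"travel": [0, 0, 0], "delta_rot": [0, 0, 0], "gripper": 1},
  ],
)

```text
time: 9.15
eef_pos: [497.9, -313.5, 115.6]
tcp_rot: [[0.148, 0.989, -0.005], [0.989, -0.148, 0.003], [0.002, -0.006, -1.0]]
force: [-9.1, 5.0, 3.2]
gripper_width: 0.0
```

The TCP no longer follows the command, so the lever is at its stop. The ball centre is also where I computed it for the stop. I'll let it out gently.

Emit:
move_arm(
  steps=[
    {"travel": [0, -0.5, 0], "delta_rot": [0, 0, 0], "gripper": 1},
    {"travel": [0, -0.5, 0], "delta_rot": [0, 0, 0], "gripper": 1},
    {"travel": [0, -0.5, 0], "delta_rot": [0, 0, 0], "gripper": 1},
    {"travel": [0, -0.5, 0], "delta_rot": [0, 0, 0], "gripper": 1},
    {"travel": [0, -0.6, 0], "delta_rot": [0, 0, 0], "gripper": 1},
  ],
)

```text
time: 9.78
eef_pos: [474.7, -311.3, 117.2]
tcp_rot: [[0.148, 0.989, 0.003], [0.989, -0.148, -0.002], [-0.002, 0.003, -1.0]]
force: [1.0, -0.7, 0.2]
gripper_width: -0.1
```

Emit:
move_arm(
  steps=[
    {"travel": [0, -0.7, 0], "delta_rot": [0, 0, 0], "gripper": 1},
    {"travel": [0, -1.2, 0], "delta_rot": [0, 0, 0], "gripper": 1},
    {"travel": [0, -1.2, 0], "delta_rot": [0, 0, 0], "gripper": 1},
    {"travel": [0, -1.2, 0], "delta_rot": [0, 0, 0], "gripper": 1},
    {"travel": [0, 0, 0], "delta_rot": [0, 0, 0], "gripper": 1},
  ],
)

```text
time: 10.4
eef_pos: [430.6, -303.9, 116.2]
tcp_rot: [[0.149, 0.989, -0.0], [0.989, -0.149, 0.0], [0.0, -0.0, -1.0]]
force: [-0.3, 0.1, -0.4]
gripper_width: -0.0
```

Run:
```python
from h import *
s=ctrl.get_state();print(s['eef_pos'],s['force'],s['time'])
for n in ("wrist","top"):
    p,d=ctrl.read_camera(n); cv2.imwrite(f"pics/{n}5.png",p[:,:,::-1]); np.savez(f"{n}5.npz",p=p,d=d)
    if n=='wrist': np.save('W5.npy',wristpts(d,ctrl.calibration('wrist')))
# long: tcp pose at stop, pressing at 105 from pivot
yaw=-.1484;ex=np.array([np.cos(yaw),np.sin(yaw)]);ey=np.array([-ex[1],ex[0]])
pv=np.array([534.2,-177.6])
stop=pv+103*ey-17.5*ex;print('long stop tcp',stop,'start',stop-65*ex)
path([[ *(stop-65*ex),116]])
```

```text
[ 430.60741143 -303.92228124  116.19078838] [-0.28127441  0.05940085 -0.35195615] 10.4
long stop tcp [532.12150256 -73.14460355] start [467.8359232  -63.53396952]
1 [4.87, 0.01, 0.01] [0.0, 0.0, -0.0] [439.0, -256.0, 116.0]
2 [4.87, 0.01, 0.01] [0.0, 0.0, -0.0] [446.0, -208.0, 116.0]
3 [4.87, 0.01, 0.01] [0.0, 0.0, -0.0] [453.0, -160.0, 116.0]
4 [4.87, 0.01, 0.01] [0.0, 0.0, -0.0] [461.0, -112.0, 116.0]
5 [4.87, 0.01, 0.01] [0.0, 0.0, -0.0] [468.0, -63.0, 116.0]
```

View pics/wrist5.png

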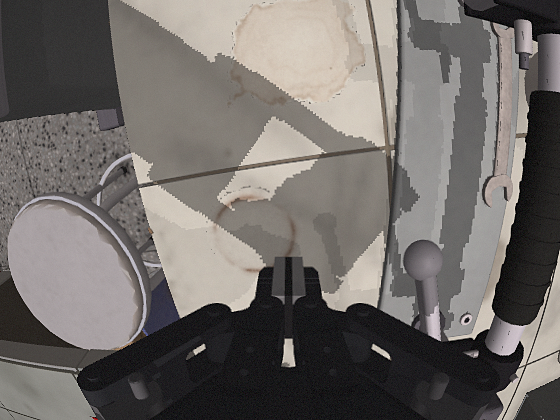

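The wrist view shows the short lever out again, with its ball at (423,258) and the fingers clear at (287,275). I'll check the numbers, then move to the long lever.

Run:
```python
from h import *
for f,b in (('W1.npy',(165,215,380,420)),('W5.npy',(232,285,395,450))):
    W=np.load(f);q=W[b[0]:b[1],b[2]:b[3]].reshape(-1,3);q=q[(q[:,2]>112)&(q[:,2]<130)]
    print(f,len(q),q.min(0).round(1),q.max(0).round(1),W[(b[0]+b[1])//2,(b[2]+b[3])//2])
```

```text
W1.npy 1044 [ 485.2 -309.9  112.1] [ 503.5 -286.5  127.4] [ 492.62429929 -292.76109504  123.92235674]
W5.npy 1396 [ 485.5 -312.8  112.1] [ 503.6 -288.7  126.2] [ 491.81109066 -293.45011517  122.94795567]
```

Emit:
move_arm(
  steps=[
    {"travel": [4.8, 0, 0], "delta_rot": [0, 0, 0], "gripper": 1},
    {"travel": [4.8, 0, 0], "delta_rot": [0, 0, 0], "gripper": 1},
    {"travel": [4.8, 0, 0], "delta_rot": [0, 0, 0], "gripper": 1},
    {"travel": [4.8, 0, 0], "delta_rot": [0, 0, 0], "gripper": 1},
    {"travel": [4.8, 0, 0], "delta_rot": [0, 0, 0], "gripper": 1},
  ],
)

```text
time: 11.12
eef_pos: [467.5, -65.2, 116.7]
tcp_rot: [[0.148, 0.989, 0.001], [0.989, -0.148, -0.0], [0.0, 0.001, -1.0]]
force: [0.7, -0.5, 0.3]
gripper_width: 0.1
```

Run:
```python
from h import *
s=ctrl.get_state();print(s['eef_pos'],s['force'],s['time'])
for n in ("wrist","top"):
    p,d=ctrl.read_camera(n); cv2.imwrite(f"pics/{n}6.png",p[:,:,::-1]); np.savez(f"{n}6.npz",p=p,d=d)
    if n=='wrist': np.save('W6.npy',wristpts(d,ctrl.calibration('wrist')))
```

```text
[467.5132947  -65.24140573 116.69595255] [ 0.68990641 -0.48199647  0.34299571] 11.125
```

View pics/wrist6.png

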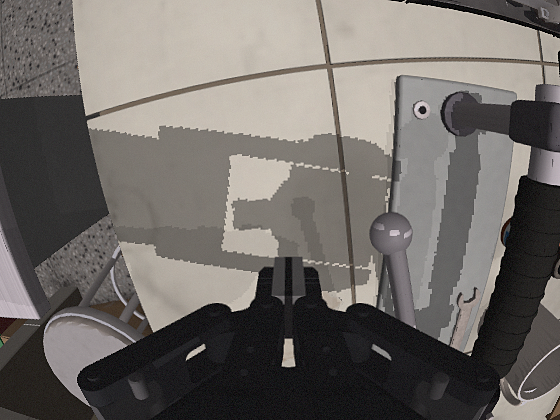

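View pics/top6.png

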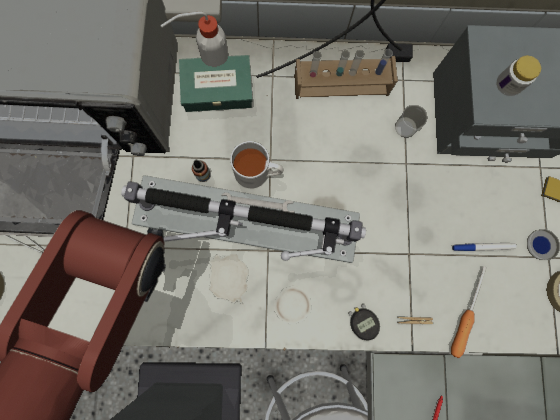

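The top view shows the short lever back at its original place, with its tip at (285,256). The fingers stand outside the long lever, whose ball is at (391,233) in the wrist view. I'll press the long lever now.

Emit:
move_arm(
  steps=[
    {"travel": [0.1, 0.7, 0], "delta_rot": [0, 0, 0], "gripper": 1},
    {"travel": [0.1, 0.7, 0], "delta_rot": [0, 0, 0], "gripper": 1},
    {"travel": [0, 0.5, 0], "delta_rot": [0, 0, 0], "gripper": 1},
    {"travel": [0, 0.3, 0], "delta_rot": [0, 0, 0], "gripper": 1},
    {"travel": [0, 0.3, 0], "delta_rot": [0, 0, 0], "gripper": 1},
  ],
)

```text
time: 11.85
eef_pos: [492.1, -68.9, 116.2]
tcp_rot: [[0.149, 0.989, -0.0], [0.989, -0.149, 0.0], [-0.0, -0.0, -1.0]]
force: [0.1, -0.4, -0.2]
gripper_width: 0.1
```

Emit:
move_arm(
  steps=[
    {"travel": [0, 0.3, 0], "delta_rot": [0, 0, 0], "gripper": 1},
    {"travel": [0, 0.3, 0], "delta_rot": [0, 0, 0], "gripper": 1},
    {"travel": [0, 0.3, 0], "delta_rot": [0, 0, 0], "gripper": 1},
    {"travel": [0, 0.3, 0], "delta_rot": [0, 0, 0], "gripper": 1},
    {"travel": [0, 0.3, 0], "delta_rot": [0, 0, 0], "gripper": 1},
  ],
)

```text
time: 12.48
eef_pos: [506.3, -70.3, 115.8]
tcp_rot: [[0.148, 0.989, -0.002], [0.989, -0.148, 0.001], [0.001, -0.002, -1.0]]
force: [-3.8, 2.6, -0.4]
gripper_width: -0.2
```

Emit:
move_arm(
  steps=[
    {"travel": [0, 0.3, 0], "delta_rot": [0, 0, 0], "gripper": 1},
    {"travel": [0, 0.3, 0], "delta_rot": [0, 0, 0], "gripper": 1},
    {"travel": [0, 0.3, 0], "delta_rot": [0, 0, 0], "gripper": 1},
    {"travel": [0, 0.3, 0], "delta_rot": [0, 0, 0], "gripper": 1},
    {"travel": [0, 0, 0], "delta_rot": [0, 0, 0], "gripper": 1},
  ],
)

```text
time: 13.1
eef_pos: [518.2, -72.0, 115.7]
tcp_rot: [[0.148, 0.989, -0.002], [0.989, -0.148, 0.001], [0.001, -0.002, -1.0]]
force: [-4.8, 2.4, -0.2]
gripper_width: 0.2
```

Contact is made and the lever follows. About 16 mm remains.

Emit:
move_arm(
  steps=[
    {"travel": [0, 0.2, 0], "delta_rot": [0, 0, 0], "gripper": 1},
    {"travel": [0, 0.2, 0], "delta_rot": [0, 0, 0], "gripper": 1},
    {"travel": [0, 0.2, 0], "delta_rot": [0, 0, 0], "gripper": 1},
    {"travel": [0, 0.2, 0], "delta_rot": [0, 0, 0], "gripper": 1},
    {"travel": [0, 0, 0], "delta_rot": [0, 0, 0], "gripper": 1},
  ],
)

```text
time: 13.72
eef_pos: [525.7, -72.7, 115.6]
tcp_rot: [[0.147, 0.989, -0.003], [0.989, -0.147, 0.002], [0.002, -0.003, -1.0]]
force: [-6.5, 4.3, 1.9]
gripper_width: -0.2
```

Emit:
move_arm(
  steps=[
    {"travel": [0, 0.15, 0], "delta_rot": [0, 0, 0], "gripper": 1},
    {"travel": [0, 0.15, 0], "delta_rot": [0, 0, 0], "gripper": 1},
    {"travel": [0, 0.1, 0], "delta_rot": [0, 0, 0], "gripper": 1},
    {"travel": [0, 0, 0], "delta_rot": [0, 0, 0], "gripper": 1},
    {"travel": [0, 0, 0], "delta_rot": [0, 0, 0], "gripper": 1},
  ],
)

```text
time: 14.35
eef_pos: [529.5, -72.9, 115.6]
tcp_rot: [[0.147, 0.989, -0.003], [0.989, -0.147, 0.003], [0.003, -0.004, -1.0]]
force: [-6.4, 7.0, 2.2]
gripper_width: -0.0
```

Emit:
move_arm(
  steps=[
    {"travel": [0, 0.1, 0], "delta_rot": [0, 0, 0], "gripper": 1},
    {"travel": [0, 0.1, 0], "delta_rot": [0, 0, 0], "gripper": 1},
    {"travel": [0, 0, 0], "delta_rot": [0, 0, 0], "gripper": 1},
    {"travel": [0, 0, 0], "delta_rot": [0, 0, 0], "gripper": 1},
    {"travel": [0, 0, 0], "delta_rot": [0, 0, 0], "gripper": 1},
  ],
)

```text
time: 14.98
eef_pos: [531.4, -73.1, 115.6]
tcp_rot: [[0.147, 0.989, -0.003], [0.989, -0.147, 0.003], [0.003, -0.004, -1.0]]
force: [-6.9, 7.0, 1.6]
gripper_width: -0.0
```

Emit:
move_arm(
  steps=[
    {"travel": [0.05, 0.1, 0], "delta_rot": [0, 0, 0], "gripper": 1},
    {"travel": [0, 0, 0], "delta_rot": [0, 0, 0], "gripper": 1},
    {"travel": [0, 0, 0], "delta_rot": [0, 0, 0], "gripper": 1},
    {"travel": [0, 0, 0], "delta_rot": [0, 0, 0], "gripper": 1},
    {"travel": [0, 0, 0], "delta_rot": [0, 0, 0], "gripper": 1},
  ],
)

```text
time: 15.6
eef_pos: [532.5, -73.1, 115.6]
tcp_rot: [[0.148, 0.989, -0.004], [0.989, -0.147, 0.002], [0.002, -0.004, -1.0]]
force: [-6.5, 5.4, 0.2]
gripper_width: 0.0
```

Emit:
move_arm(
  steps=[
    {"travel": [0.05, 0.1, 0], "delta_rot": [0, 0, 0], "gripper": 1},
    {"travel": [0, 0, 0], "delta_rot": [0, 0, 0], "gripper": 1},
    {"travel": [0, 0, 0], "delta_rot": [0, 0, 0], "gripper": 1},
    {"travel": [0, 0, 0], "delta_rot": [0, 0, 0], "gripper": 1},
    {"travel": [0, 0, 0], "delta_rot": [0, 0, 0], "gripper": 1},
  ],
)

```text
time: 16.23
eef_pos: [533.4, -73.2, 115.6]
tcp_rot: [[0.148, 0.989, -0.004], [0.989, -0.148, 0.002], [0.001, -0.004, -1.0]]
force: [-7.2, 4.6, 1.6]
gripper_width: -0.0
```

Emit:
move_arm(
  steps=[
    {"travel": [0, 0.1, 0], "delta_rot": [0, 0, 0], "gripper": 1},
    {"travel": [0, 0, 0], "delta_rot": [0, 0, 0], "gripper": 1},
    {"travel": [0, 0, 0], "delta_rot": [0, 0, 0], "gripper": 1},
    {"travel": [0, 0, 0], "delta_rot": [0, 0, 0], "gripper": 1},
    {"travel": [0, 0, 0], "delta_rot": [0, 0, 0], "gripper": 1},
  ],
)

```text
time: 16.85
eef_pos: [533.9, -73.2, 115.6]
tcp_rot: [[0.148, 0.989, -0.005], [0.989, -0.148, 0.002], [0.001, -0.006, -1.0]]
force: [-9.6, 3.7, 3.4]
gripper_width: -0.2
```

Run:
```python
from h import *
s=ctrl.get_state();print(s['eef_pos'],s['force'],s['time'])
for n in ("wrist",):
    p,d=ctrl.read_camera(n); cv2.imwrite(f"pics/{n}7.png",p[:,:,::-1]); np.savez(f"{n}7.npz",p=p,d=d)
    np.save('W7.npy',wristpts(d,ctrl.calibration('wrist')))
```

```text
[533.897024   -73.24041199 115.6189664 ] [-9.56587142  3.73059896  3.42304817] 16.85
```

View pics/wrist7.png

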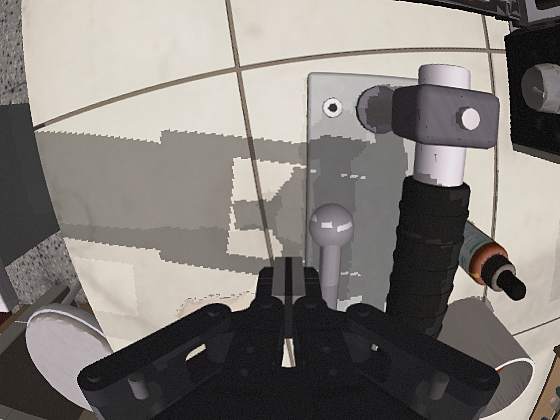

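The wrist view shows the long lever's ball at (331,225) and the blade running parallel to the bar. The force is rising while the TCP hardly moves. One more small nudge will confirm the stop.

Emit:
move_arm(
  steps=[
    {"travel": [0, 0.05, 0], "delta_rot": [0, 0, 0], "gripper": 1},
    {"travel": [0, 0, 0], "delta_rot": [0, 0, 0], "gripper": 1},
    {"travel": [0, 0, 0], "delta_rot": [0, 0, 0], "gripper": 1},
    {"travel": [0, 0, 0], "delta_rot": [0, 0, 0], "gripper": 1},
    {"travel": [0, 0, 0], "delta_rot": [0, 0, 0], "gripper": 1},
  ],
)

```text
time: 17.52
eef_pos: [534.0, -73.3, 115.6]
tcp_rot: [[0.148, 0.989, -0.006], [0.989, -0.148, 0.002], [0.001, -0.007, -1.0]]
force: [-11.1, 4.6, 3.0]
gripper_width: -0.2
```

Run:
```python
from h import *
s=ctrl.get_state();print(s['eef_pos'],s['force'],s['time'])
W=np.load('W7.npy')
q=W[203:247,310:355].reshape(-1,3);q=q[(q[:,2]>112)&(q[:,2]<130)];print(q.min(0),q.max(0))
yaw=-.1484;ey=np.array([-np.sin(yaw),np.cos(yaw)]);print('expected ball at stop',np.array([534.2,-177.6])+136*ey)
p,d=ctrl.read_camera('top'); cv2.imwrite("pics/top8.png",p[:,:,::-1])
s=ctrl.get_state();print(s['eef_pos'],s['force'],s['time'],np.abs(s['dq']).max())
```

```text
[534.00694995 -73.25888523 115.59756101] [-11.0995307    4.62493325   3.03194571] 17.525
[548.01965224 -51.58968339 112.66786783] [566.07645468 -34.52880342 126.29241545]
expected ball at stop [554.30840351 -43.0947878 ]
[534.00312658 -73.22439347 115.57915582] [-11.9353287    4.96118864   4.41371053] 17.575 0.0014225077166242716
```

View pics/top8.png

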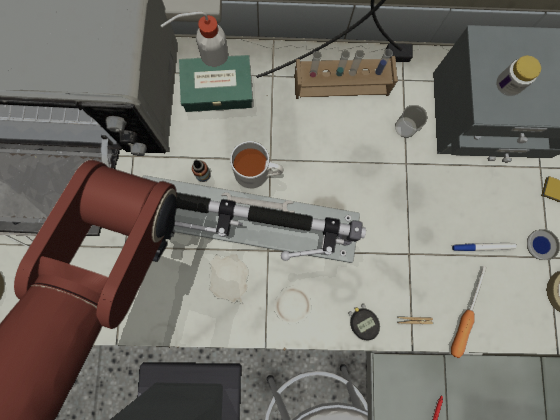

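The long lever is held at its stop. The short lever is out, with its tip at (285,256), and the mug and bottle are where they were. I'm handing the job in.

Run:
```python
from rig import ctrl
print(ctrl.sign_off())
```

```text
the job is handed in; nothing more can be done
None
```

I checked both levers in the order asked, pushing from outside with the back of the shut fingers, and handed in at about 17.6 s of the 48 s allowed.

- **Short lever:** I pressed it until the tool stopped following the command, at about 9–10 N. Its ball end was then within about 2 mm of where I had computed it for the stop. After release, it returned to within about 2 mm of its starting place, which the top view also showed.
- **Long lever:** It is held at its stop with about 12 N. The last 0.5 mm of command moved the tool only 0.1 mm, and the blade looked parallel to the bar.
- **Bystanders:** The mug and bottle look unmoved in the last top view. The arm partly hides the area behind the bar, so I did not measure the spanner again; nothing went near it.

**Disagreements:** Both levers stopped about 2–3 mm farther in than my first estimate. I put that down to the 2 mm camera calibration and my guess at the finger thickness. The pushes also showed 3–7 N of sideways force, which I took for friction on the fingers.

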